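# Move the clip-on sealing lid to the loaded centrifuge bucket

### The arm

A 6-joint arm with a two-finger parallel gripper is mounted at the origin on the work surface. World frame = base frame: x ahead of the robot, y to its left, z up, the work surface at z = 0. Lengths are in m, angles in rad, forces in N, time in s.
With the tool pointing down it reaches from about 0.225 to 0.725 m from the base axis. Payload 3.1 kg.
Tool frame: the origin (TCP) lies on the centre line of the jaws, within the pads' length; the fingertips stand arm.tcp_to_tips ahead of it and the grasp point (between the pads) lies 5 mm behind it (arm.tcp_to_tips is the distance from the TCP to the fingertips, in m); z points along the fingers, y is the line along which they close (so a half turn about z gives the same grasp; the last joint's range is limited). The gripper opens to 85 mm and grips with 20 to 120 N. Pads are 22 mm wide; open, the fingers measure 114 mm over their backs; the gripper's body (76 mm by 85 mm) begins 54 mm behind the grasp point. The pads swing forward as they close: fully open they stand 13 mm farther back than shut.
Start: joints at [-1.42, 0.048, 0.099, 1.622, 0, 1.443], TCP at [0.144, -0.505, 0.245] pointing down, gripper open.
Joint ranges: [-2.91, 2.91], [-0.99, 1.94], [-1.21, 1.42], [-2.12, 2.29], [-1.49, 1.47], [-3.14, 3.14]. Speed limits (rad/s): [2.79, 2.79, 3.14, 3.14, 3.14, 3.14].

### API

Orientations are given as a rotation vector (axis times angle).
In Python, from plant import telemetry, imaging, arm gives the robot as it stands. The module is installed in compiled form; this text tells all that it offers.
- The arm moves only by the tool move_arm, never from a script. Its argument "rows" is a list of rows, each a list of 3 entries, a list of its own where there are three numbers: the gripper command: -1 is fully open, 1 is shut, values between are in proportion, then the shift along the tool's x, y, z normalised to -1 to 1, where 1 is 0.025 m, then the turn about the tool's z normalised to -1 to 1, where 1 is 0.08 rad. In form: [[claw, [dx, dy, dz], spin], ...]. A call has 1 to 20 rows; each row shifts and turns the commanded pose from where the row before left it, along the tool's axes as they then stand; what a row does not reach is not made up. A row lasts 1/8 s, in which the tool goes at most 62.5 mm and 10.7 degrees, less where a joint would pass 70% of its speed; a pose out of reach is approached as far as the arm can. A call with a number of a shift or a turn outside -1 to 1 is refused whole. A call with a gripper value outside its range is refused whole. The fingers move at their own pace and stop on an object; "force" is the grip in N (left out, the last holds). Time passes only in rows, so rows that do not move let the fingers close. It gives the time, the measured TCP pose, the force, the opening and the grip force at its end, in the units of the state.
- telemetry.get_state(): the state, without advancing time (a new reading comes with each control period).
- imaging.snapshot(name): name is "scene" or "top"; returns a dict with "img" (420x560x3 uint8, red, green, blue), "intrinsics" (3x3 intrinsics, pixels), "view" (4x4, takes a point from world to camera coordinates). Camera axes: x right, y down, z forward; pixel columns grow to the right and rows downward; lengths in m; the calibration is good to about 2 mm. A picture is of the moment at which its call begins. There is no depth.
- arm.job_done(): hands the job in; it is judged then, once.
The state is a dict: "time": time; "joint_positions": joint angles; "joint_velocities": joint speeds; "joint_efforts": joint torques, N m; "ee_pos": TCP position; "orientation": TCP orientation; "force": force on the tool from outside, world axes, zero at the start; "torque": the same for the moment, N m; "width": opening from 0.0 (shut) to 1.0 (fully open); "grasp_force": force on a finger pad.
Only numpy, scipy, OpenCV 4.12 (cv2) and the standard library are available. Lean on these libraries where they do the work, as an engineer would, in place of code of your own. Each camera call takes 0.05 s, during which the arm holds its last target. There are 200 camera calls.

### The job

The centrifuge bucket with the blood tubes is ready to spin, but its sealing lid is still clipped on an empty bucket in the stand. Squeeze the lid's two side tabs together to unclip it, lift it off, and clip it onto the loaded bucket, turned so that its hooks meet that bucket's two catch lugs: pressed gently down on its seal until both hooks have snapped in. Leave the buckets and everything else where they stand, and let go.

Things in the scene. Friction and masses are not known exactly. Their poses are not given: they have to be found in the camera images.
- lid: Grey sealing lid, 0.11 kg, clipped on the empty bucket. Origin on its axis in the plane of the disc's underside; z up, x through its two tabs. Disc 50 mm across, 6 mm thick; knob 25 mm across, top 25 mm up; spigot 39 mm across, 8 mm long, below. Hooks on the + and - x sides reach 67 mm across (79 mm squeezed), 17 mm below the origin. They catch only on a bucket's lugs.
- lid_pinch (a point): On the lid's axis, 19 mm above its origin, midway between the two tabs. The tabs stand 8 to 27 mm above the lid's origin and are 18 mm wide; along the lid's x they measure 62 mm over their tops at rest, 46 to 49 mm squeezed to the stop (faces then upright). Squeeze them with the fingertips 11 mm or more above the lid's origin.
- lid_knob (a point): Centre of the top of the lid's knob, where it can be pushed down. With the tabs free, a slow push of 10 to 15 N snaps the hooks past the lugs, from their slopes or from the lugs' sides.
- lid_seal_point (a point): Centre of the lid's underside. The sprung rubber seal round it stands 3 mm proud and takes 3 to 10 N to flatten: unflattened, the lid rests 2 mm above its clipped height and the squeezed hooks cannot go under the lugs when let go.
- loaded_rim (a point): Centre of the loaded bucket's mouth, level with its rim, 95 mm above its underside. Clipped: the lid's origin 1 mm above this point, the lid's x along the bucket's x, either way round.
- lid_tab_a (a joint): Black release tab on the lid's + x side, on a level pin 26.5 mm off the lid's axis, 5 mm above its origin. 0 rad: sprung shut, hook in; grows as the tab's top is pressed towards the lid's axis, and swings the hook at its foot outwards. Hook clears a lug above 0.21; stop at 0.30. Its spring takes about 3 N.
- lid_tab_b (a joint): Black release tab on the lid's - x side, on a level pin 26.5 mm off the lid's axis, 5 mm above its origin. 0 rad: sprung shut, hook in; grows as the tab's top is pressed towards the lid's axis, and swings the hook at its foot outwards. Hook clears a lug above 0.21; stop at 0.30. Its spring takes about 3 N.
- bucket_empty: The bucket that wears the lid at the start. Open aluminium centrifuge bucket, 50 mm across, 95 mm tall, 3 mm wall, standing loose in a well of the stand; Two catch lugs (16 mm wide, 4 mm proud, top 6 mm of the rim) lie on its + and - x sides, two round trunnion bosses (15 mm across, 6 mm proud, 68 mm up) on its + and - y sides; z up, origin at the centre of its underside.
- bucket_loaded: The bucket to be closed. Open aluminium centrifuge bucket, 50 mm across, 95 mm tall, 3 mm wall, standing loose in a well of the stand; it holds a black insert with four capped blood tubes, tops 12 mm below its rim. Two catch lugs (16 mm wide, 4 mm proud, top 6 mm of the rim) lie on its + and - x sides, two round trunnion bosses (15 mm across, 6 mm proud, 68 mm up) on its + and - y sides; z up, origin at the centre of its underside.
- bucket_spare: A third bucket, not needed. Open aluminium centrifuge bucket, 50 mm across, 95 mm tall, 3 mm wall, standing loose in a well of the stand; nothing in it and no lid. Two catch lugs (16 mm wide, 4 mm proud, top 6 mm of the rim) lie on its + and - x sides, two round trunnion bosses (15 mm across, 6 mm proud, 68 mm up) on its + and - y sides; z up, origin at the centre of its underside.
- insert: Spare black rubber tube insert with four holes, 47 mm across, 70 mm tall, standing loose in the fourth well; z up, origin at the centre of its underside.
- stand: Fixed white foam block, 200 x 200 x 45 mm, with four 51.5 mm wells at x, y = + or - 50 mm, their floors 8 mm above its underside; any of the three buckets and the insert may be in any well; z up, origin at the centre of its underside.
- pen: Black marker pen, 140 mm long, 13 mm thick, lying along its x beside the stand. Leave alone.
- cassette: White test cassette 70 x 20 x 5 mm lying flat beside the stand. Leave alone.
- dropper: Small white dropper bottle, 25 mm across, 68 mm tall, standing beside the stand. Leave alone.
Things that resemble listed ones, but are neither listed nor needed, are in the scene too. What is shaped like the lid but orange, red or turquoise is not meant.

How it is judged:
On the way, in this order (a step that is already met when the one before it is completed fails the run):
1. both tabs squeezed in together while the lid sits on the empty bucket (value of joint each of lid_tab_a, lid_tab_b above 0.22 rad and z of lid in the frame of bucket_empty below 0.11 m), for 0.05 s.
2. the lid lifted off, clear of the empty bucket, which stays down in its well (distance between lid and bucket_empty above 0.125 m and z of bucket_empty in the frame of stand below 0.013 m), for 0.1 s.
At the end, for the whole second after the job is handed in: Lid clipped on the loaded bucket: axes within 4 mm, seated within 3.5 mm of the rim, not tilted over 0.06 rad, tab line within 0.25 rad of the lugs' line (either way round), both tabs sprung back under 0.07 rad; buckets and insert down in their wells; lid at rest (horizontal distance between lid and bucket_loaded below 0.004 m and z of lid in the frame of bucket_loaded between 0.09 and 0.0985 m and angle between the x axis of lid and the x axis of bucket_loaded, either way round below 0.25 rad and angle between the z axis of lid and the z axis of bucket_loaded, either way round below 0.06 rad and value of joint each of lid_tab_a, lid_tab_b below 0.07 rad and z of each of bucket_loaded, bucket_empty, bucket_spare, insert in the frame of stand below 0.013 m and linear speed of lid below 0.1 m/s); the robot touches nothing.
It fails at once if a bucket or the insert is pulled out of its well or tipped (over 25 mm up) (z of any of bucket_loaded, bucket_empty, bucket_spare, insert in the frame of stand above 0.033 m).
It fails at once if the lid is rammed onto the loaded bucket with more than 100 N (contact force between lid and bucket_loaded above 100 N).
It fails at once if the pen, the test cassette or the dropper bottle is moved by more than 30 mm (distance of any of pen, cassette, dropper from where it was at the start of the episode above 0.03 m).
It also fails if it takes over 48 s, if anything falls off the work surface, if the arm or the gripper's body presses on something with over 40 N, if the wrist force passes 120 N, or if a joint passes its speed limit or range.

## Working session

There is one attempt and no reset: what is moved stays moved. The work goes in short steps, Python scripts to look and compute and a tool call to move; the robot and the scene stay as the last step left them, time stands still between calls to the robot, and variables do not carry over. Pictures are saved under pics/ and viewed, at most 10 in all, crops included, and the job is handed in when it is done.

Besides the shell and the picture viewer there is one more tool, called after "Emit:" as name(argument=value, ...), one argument or row to a line, values as JSON. move_arm: Moves the arm, as the interface text tells. Scaled input: -1 to 1 covers 0.025 m each way for a shift and 0.08 rad each way for a turn. Its arguments: {"type":"object","properties":{"rows":{"type":"array"},"force":{"type":"number"}},"required":["rows"]}

```bash
mkdir -p pics
python3 - <<'E'
from plant import telemetry, imaging, arm
import cv2,json,numpy as np
s=telemetry.get_state();print({k:np.round(v,3).tolist() for k,v in s.items()},arm.tcp_to_tips)
for n in("scene","top"):
    d=imaging.snapshot(n);cv2.imwrite(f"pics/{n}0.png",d["img"][:,:,::-1]);np.savez(n+"0",**d)
    print(n,np.round(d["intrinsics"],2).tolist(),np.round(d["view"],4).tolist())
E
```

```text
{'time': 0.0, 'joint_positions': [-1.42, 0.049, 0.098, 1.622, 0.0, 1.443], 'joint_velocities': [-0.001, -0.002, 0.001, -0.0, -0.002, -0.0], 'joint_efforts': [0.0, -33.878, 32.001, 0.02, -0.0, -0.0], 'ee_pos': [0.144, -0.504, 0.244], 'orientation': [-3.109, -0.436, -0.0], 'force': [0.317, -0.115, 0.707], 'torque': [-0.046, 0.041, -0.032], 'grasp_force': 0.0, 'width': 1.003} 0.014
scene [[518.78, 0.0, 277.19], [0.0, 518.78, 212.94], [0.0, 0.0, 1.0]] [[0.6984, 0.7157, -0.0014, -0.428], [0.4882, -0.4778, -0.7303, -0.2062], [-0.5233, 0.5094, -0.6831, 1.2961], [0.0, 0.0, 0.0, 1.0]]
top [[484.08, 0.0, 276.89], [0.0, 484.08, 202.97], [0.0, 0.0, 1.0]] [[-0.0098, -1.0, -0.0009, 0.0392], [-0.9871, 0.0098, -0.1595, 0.5752], [0.1595, -0.0007, -0.9872, 0.9385], [0.0, 0.0, 0.0, 1.0]]
```

View pics/scene0.png

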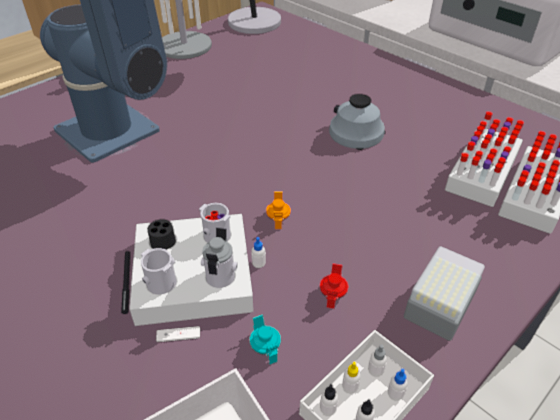

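View pics/top0.png

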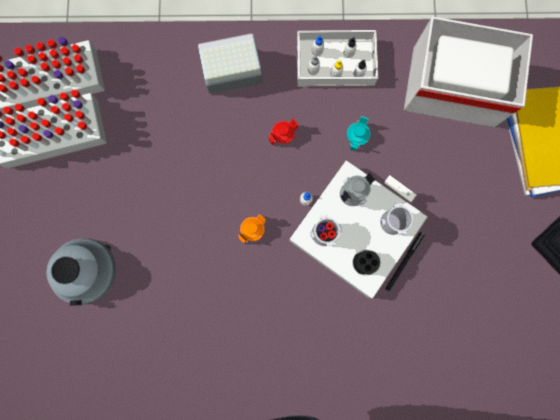

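The stand is at top-view (358,230): lid on the empty bucket at (355,190), loaded bucket at (326,230), spare at (396,220), insert at (366,262). In the scene view the lid is at (217,255) and the loaded bucket at (215,222).

Run:
```python
import cv2,numpy as np
a=cv2.imread("pics/top0.png")[160:280,280:430];b=cv2.imread("pics/scene0.png")[195:300,130:275]
f=lambda i:cv2.resize(i,(795,598),interpolation=cv2.INTER_CUBIC)
cv2.imwrite("pics/topc.png",cv2.resize(a,None,fx=5,fy=5,interpolation=cv2.INTER_CUBIC));cv2.imwrite("pics/scenec.png",cv2.resize(b,None,fx=5,fy=5,interpolation=cv2.INTER_CUBIC))
```

```text
(no output)
```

View pics/topc.png

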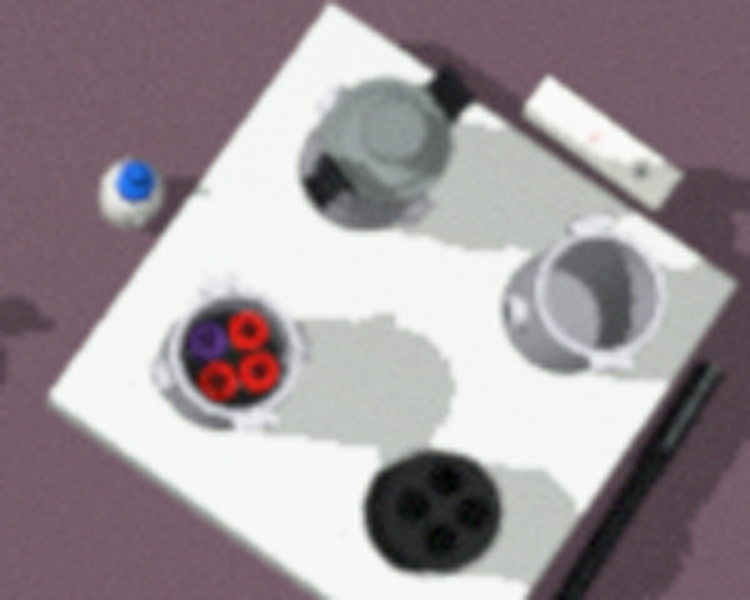

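View pics/scenec.png

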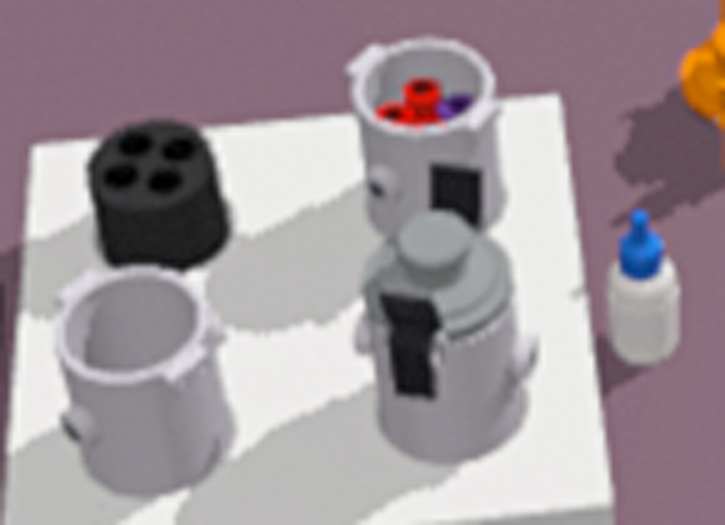

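The top crop (5x, offset 280,160) shows the knob at about (394,127), tabs at (330,180) and (455,93), and loaded rim lugs at (222,285) and (252,418). In the scene crop (offset 130,195) the knob top is at about (434,240) and the loaded rim centre at about (424,86).

```bash
cat > h.py <<'E'
import numpy as np
def ray(d,px):
    R,t=d["view"][:3,:3],d["view"][:3,3]
    return -R.T@t, R.T@np.linalg.solve(d["intrinsics"],[px[0],px[1],1])
def plane(d,px,z):
    o,v=ray(d,px); return o+v*(z-o[2])/v[2]
def proj(d,p):
    q=d["intrinsics"]@(d["view"]@np.append(p,1))[:3]; return q[:2]/q[2]
E
python3 - <<'E'
from h import *
import cv2
T=dict(np.load("top0.npz"));S=dict(np.load("scene0.npz"))
t=lambda x,y:(280+(x+.5)/5-.5,160+(y+.5)/5-.5); s=lambda x,y:(130+(x+.5)/5-.5,195+(y+.5)/5-.5)
P=lambda n,p:print(n,np.round(p*1000,1))
kt=plane(T,t(394,127),.129);P("knob top",kt);P("knob scene",plane(S,s(434,240),.129))
P("rim scene",plane(S,s(424,86),.103))
# loaded rim from top: bbox of outer rim 
P("rim top",plane(T,t(238,352),.103))
a=plane(T,t(330,178),.128);b=plane(T,t(455,93),.128);P("tabs",a);P("",b);P("mid",(a+b)/2)
d=b-a;print("lid yaw",np.degrees(np.arctan2(d[1],d[0])))
a=plane(T,t(222,285),.1);b=plane(T,t(252,418),.1);d=b-a;P("lugs mid",(a+b)/2);print("lug yaw",np.degrees(np.arctan2(d[1],d[0])),np.linalg.norm(d))
# stand corners: white low-saturation mask, convex hull
for n,D in(("t",T),("s",S)):
    hsv=cv2.cvtColor(D["img"],cv2.COLOR_RGB2HSV);m=((hsv[...,1]<35)&(hsv[...,2]>170)).astype(np.uint8)
    k,l,st,c=cv2.connectedComponentsWithStats(m)
    q=(358,235) if n=="t" else (190,280)
    i=l[q[1],q[0]];print(n,i,st[i])
    h=cv2.convexHull(np.argwhere(l==i)[:,::-1].astype(np.int32))
    c=cv2.approxPolyDP(h,6,True)[:,0]
    for p in c:print(p,np.round(plane(D,p,.045)*1000,1))
E
```

```text
knob top [ 594.7 -119.3  129. ]
knob scene [ 595.8 -119.9  129. ]
rim scene [513.8 -59.8 103. ]
rim top [513.4 -61.4 103. ]
tabs [575.7 -94.8 128. ]
 [ 607.7 -142.8  128. ]
mid [ 591.7 -118.8  128. ]
lid yaw -56.34958836214531
lugs mid [514.1 -61.3 100. ]
lug yaw -168.80384465816766 0.05194426791795616
t 42 [ 290  161  136  137 7653]
[425 216] [ 546.  -266.4   45. ]
[372 297] [ 385.8 -152.4   45. ]
[290 239] [502.    7.9  45. ]
[345 161] [ 662.1 -108.    45. ]
s 85 [ 130  203  123  107 6105]
[252 295] [ 663.6 -108.    45. ]
[131 309] [ 547.3 -267.7   45. ]
[136 224] [ 384.1 -152.    45. ]
[210 203] [435.9 -13.7  45. ]
[241 214] [502.9   9.2  45. ]
```

Run:
```python
from h import *
import cv2
T=dict(np.load("top0.npz"));S=dict(np.load("scene0.npz"))
m=(T["img"].max(2)<60).astype(np.uint8);k,l,st,c=cv2.connectedComponentsWithStats(m)
q=[c[i] for i in range(1,k) if 335<c[i][0]<380 and 165<c[i][1]<205 and st[i][4]>6];print(q)
for za in(.12,.129):
  for zb in(.12,.129):
    a,b=plane(T,q[1],za),plane(T,q[0],zb);d=b-a
    print(za,zb,np.degrees(np.arctan2(d[1],d[0])),np.round((a+b)*500,1))
s=lambda x,y:(130+(x+.5)/5-.5,195+(y+.5)/5-.5)
a=plane(S,s(366,60),.101);b=plane(S,s(487,113),.101);d=b-a
print("lug scene",np.degrees(np.arctan2(d[1],d[0])),np.linalg.norm(d),(a+b)/2)
for D,n,o in((T,"top",(280,160)),(S,"scene",(130,195))):
  for y in(11.2,30,0):
    r=np.radians(y);u=np.array([np.cos(r),np.sin(r),0])*.027
    print(n,y,[np.round((proj(D,np.array([.5133,-.0605,.103])+e*u)-o)*5) for e in(1,-1)])
```

```text
[array([369.75, 177.75]), array([345.09302326, 196.        ])]
0.12 0.12 -54.09877779927889 [ 593.  -118.9  120. ]
0.12 0.129 -54.62192094515669 [ 592.  -118.   124.5]
0.129 0.12 -53.61450592429009 [ 592.2 -118.3  124.5]
0.129 0.129 -54.09877779927888 [ 591.2 -117.4  129. ]
lug scene 14.33319594031125 0.05363970448003602 [ 0.51253415 -0.05814102  0.101     ]
top 11.2 [array([218., 281.]), array([249., 420.])]
top 30 [array([197., 290.]), array([271., 412.])]
top 0 [array([232., 280.]), array([236., 422.])]
scene 11.2 [array([479., 114.]), array([362.,  56.])]
scene 30 [array([491.,  98.]), array([349.,  71.])]
scene 0 [array([468., 122.]), array([372.,  48.])]
```

Emit:
move_arm(
  rows=[
    [-1, [0.98, -0.449, 0], 0],
    [-1, [0.98, -0.449, 0], 0],
    [-1, [0.98, -0.449, 0], 0],
    [-1, [0.98, -0.449, 0], 0],
    [-1, [0.98, -0.449, 0], 0],
    [-1, [0.98, -0.449, 0], 0],
    [-1, [0.98, -0.449, 0], 0],
    [-1, [0.98, -0.449, 0], 0],
    [-1, [0.98, -0.449, 0], 0],
    [-1, [0.98, -0.449, 0], 0],
    [-1, [0.98, -0.449, 0], 0],
    [-1, [0.98, -0.449, 0], 0],
    [-1, [0.98, -0.449, 0], 0],
    [-1, [0.98, -0.449, 0], 0],
    [-1, [0.98, -0.449, 0], 0],
    [-1, [0.98, -0.449, 0], 0],
    [-1, [0.98, -0.449, 0], 0],
    [-1, [0.98, -0.449, 0], 0],
    [-1, [0.98, -0.449, 0], 0],
    [-1, [0.98, -0.449, 0], 0],
  ],
  force=40,
)

```text
time: 2.6
ee_pos: [0.5541, -0.1533, 0.2446]
orientation: [-3.111, -0.437, 0.002]
force: [0.4, -0.9, -0.9]
width: 1.0
grasp_force: 0.0
```

Emit:
move_arm(
  rows=[
    [-1, [0, 0, 0], -0.85],
    [-1, [0, 0, 0], -0.85],
    [-1, [0, 0, 0], -0.85],
    [-1, [0, 0, 0], -0.85],
    [-1, [0, 0, 0], -0.85],
    [-1, [0, 0, 0], 0],
    [-1, [0, 0, 0], 0],
  ],
)

```text
time: 3.48
ee_pos: [0.5536, -0.154, 0.2449]
orientation: [-2.992, -0.955, 0.001]
force: [-0.8, -0.1, 0.1]
width: 1.0
grasp_force: 0.0
```

```bash
cat >> h.py <<'E'
from scipy.spatial.transform import Rotation as Ro
def togo(s,xy,yawy=None):
    """tool-axis shift in row units to reach xy; spin in units to put tool y at yawy deg"""
    R=Ro.from_rotvec(s["orientation"]).as_matrix()
    d=np.array([xy[0],xy[1],s["ee_pos"][2]])-s["ee_pos"]
    y=np.degrees(np.arctan2(R[1,1],R[0,1])); out=[np.round(R.T@d/.025,2),"yawy",round(y,2)]
    if yawy is not None: out+=["spin",-np.radians((yawy-y+90)%180-90)/.08]
    print("pos",np.round(s["ee_pos"],4),"F",np.round(s["force"],1),"w",round(s["width"],3),"z",np.round(R[:,2],3),*out)
E
python3 -c "
from h import *
from plant import telemetry
togo(telemetry.get_state(),(.5945,-.119),-54.5)"
```

```text
pos [ 0.5536 -0.154   0.2449] F [-0.8 -0.1  0.1] w 1.0 z [-0.001  0.    -1.   ] [ 2.14 -0.19 -0.  ] yawy -54.6 spin -0.022072270243998278
```

Emit:
move_arm(
  rows=[
    [-1, [0.72, -0.06, 0], 0],
    [-1, [0.71, -0.06, 0], 0],
    [-1, [0.71, -0.07, 0], 0],
    [-1, [0, 0, 0.9], 0],
    [-1, [0, 0, 0.9], 0],
    [-1, [0, 0, 0.9], 0],
    [-1, [0, 0, 0.7], 0],
    [-1, [0, 0, 0.5], 0],
    [-1, [0, 0, 0.4], 0],
    [-1, [0, 0, 0], 0],
    [-1, [0, 0, 0], 0],
  ],
)

```text
time: 4.85
ee_pos: [0.5951, -0.1193, 0.1387]
orientation: [2.992, 0.956, 0.002]
force: [-0.1, 0.3, 0.1]
width: 1.003
grasp_force: 0.0
```

```bash
cat > shot.py <<'E'
import sys,cv2,numpy as np
from plant import imaging
from h import *
# crops of both views, side by side
o=[]
for n in("scene","top"):
    d=imaging.snapshot(n);np.savez(n+sys.argv[1],**d)
    (x,y)=(130,190) if n=="scene" else (280,155)
    o.append(cv2.resize(d["img"][y:y+120,x:x+130,::-1],None,fx=3,fy=3,interpolation=cv2.INTER_CUBIC))
cv2.imwrite(f"pics/s{sys.argv[1]}.png",np.hstack(o))
E
python3 shot.py 1; python3 -c "
from h import *
from plant import telemetry
togo(telemetry.get_state(),(.5945,-.119),-54.5)"
```

```text
pos [ 0.5951 -0.1194  0.1389] F [ 0.8  0.5 -0.2] w 0.998 z [ 0.002 -0.001 -1.   ] [-0.01 -0.03 -0.  ] yawy -54.55 spin -0.011623233343097485
```

View pics/s1.png

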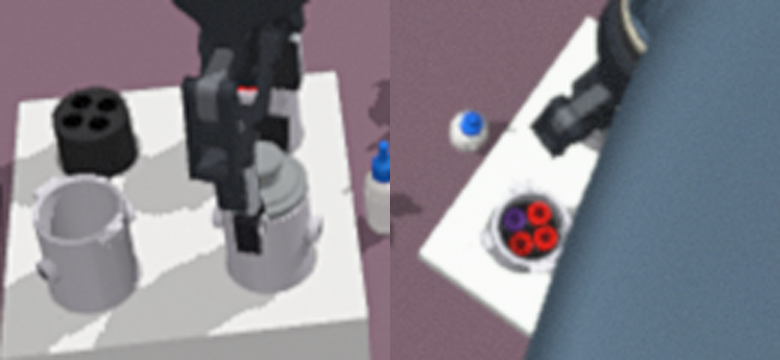

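The near fingertip (scene crop ~(235,212)) stands just outside the near tab and the lid is between the jaws. Next I lower to z ≈ 0.131 and squeeze.

Emit:
move_arm(
  rows=[
    [-1, [0, 0, 0.3], 0],
    [-0.5, [0, 0, 0], 0],
    [-0.4, [0, 0, 0], 0],
    [-0.3, [0, 0, 0], 0],
    [-0.2, [0, 0, 0], 0],
    [-0.1, [0, 0, 0], 0],
    [0, [0, 0, 0], 0],
    [0.2, [0, 0, 0], 0],
    [0.2, [0, 0, 0], 0],
    [0.2, [0, 0, 0], 0],
    [0.2, [0, 0, 0], 0],
    [0.2, [0, 0, 0], 0],
  ],
  force=40,
)

```text
time: 6.45
ee_pos: [0.5952, -0.1195, 0.1313]
orientation: [2.991, 0.956, 0.002]
force: [-0.9, -1.4, 4.2]
width: 0.543
grasp_force: 43.6
```

```bash
python3 shot.py 2; python3 -c "
from h import *
from plant import telemetry
togo(telemetry.get_state(),(.5945,-.119),-54.5)"
```

```text
pos [ 0.5952 -0.1196  0.1313] F [-1.4 -1.7  5.8] w 0.544 z [ 0.002 -0.001 -1.   ] [-0.01 -0.03 -0.  ] yawy -54.56 spin -0.012066138870043364
```

View pics/s2.png

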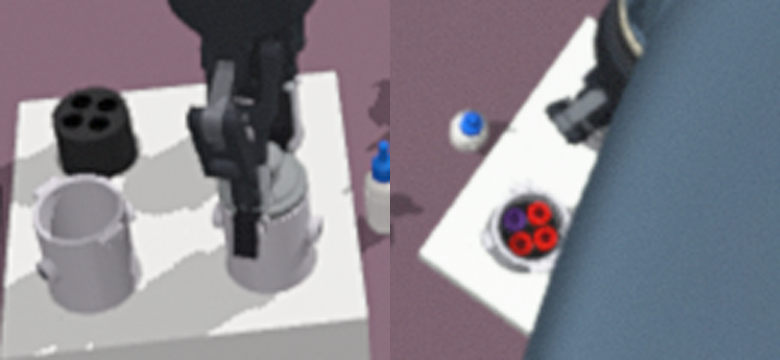

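Opening is 46 mm, so both tabs are squeezed to the stop. Now I lift slowly.

Emit:
move_arm(
  rows=[
    [0.2, [0, 0, -0.1], 0],
    [0.2, [0, 0, -0.1], 0],
    [0.2, [0, 0, -0.1], 0],
    [0.2, [0, 0, -0.2], 0],
    [0.2, [0, 0, -0.3], 0],
    [0.2, [0, 0, -0.4], 0],
    [0.2, [0, 0, -0.5], 0],
    [0.2, [0, 0, -0.5], 0],
    [0.2, [0, 0, -0.5], 0],
    [0.2, [0, 0, -0.3], 0],
    [0.2, [0, 0, 0], 0],
    [0.2, [0, 0, 0], 0],
  ],
)

```text
time: 8.05
ee_pos: [0.5944, -0.1191, 0.2048]
orientation: [-2.992, -0.956, 0.001]
force: [-0.1, 0.2, -1.1]
width: 0.545
grasp_force: 43.3
```

```bash
python3 shot.py 3; python3 -c "
from h import *
from plant import telemetry
togo(telemetry.get_state(),(.5139,-.061),12.5)"
```

```text
pos [ 0.5942 -0.119   0.2045] F [-0.1 -0.5 -1.8] w 0.545 z [-0.001  0.    -1.   ] [-1.27 -3.75  0.01] yawy -54.55 spin -14.627552901323446
```

View pics/s3.png

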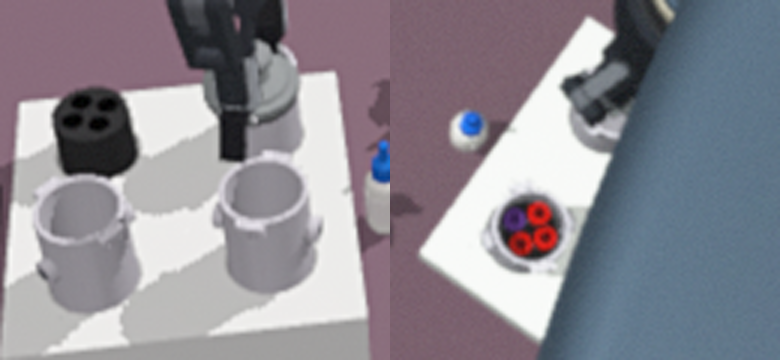

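The lid hangs in the gripper and the empty bucket stayed in its well (rim at scene crop (265,190)). Next I carry it over the loaded bucket and turn.

Emit:
move_arm(
  rows=[
    [0.2, [-0.16, -0.5, 0], 0],
    [0.2, [-0.16, -0.5, 0], 0],
    [0.2, [-0.16, -0.5, 0], 0],
    [0.2, [-0.16, -0.5, 0], 0],
    [0.2, [-0.16, -0.5, 0], 0],
    [0.2, [-0.16, -0.5, 0], 0],
    [0.2, [-0.16, -0.45, 0], 0],
    [0.2, [-0.15, -0.3, 0], 0],
    [0.2, [0, 0, 0], 0],
  ],
)

```text
time: 9.28
ee_pos: [0.514, -0.061, 0.2055]
orientation: [2.992, 0.957, 0.0]
force: [0.5, -0.6, -1.5]
width: 0.544
grasp_force: 43.3
```

Emit:
move_arm(
  rows=[
    [0.2, [0, 0, 0], -0.8],
    [0.2, [0, 0, 0], -0.8],
    [0.2, [0, 0, 0], -0.8],
    [0.2, [0, 0, 0], -0.8],
    [0.2, [0, 0, 0], -0.8],
    [0.2, [0, 0, 0], -0.8],
    [0.2, [0, 0, 0], -0.8],
    [0.2, [0, 0, 0], -0.8],
    [0.2, [0, 0, 0], -0.8],
    [0.2, [0, 0, 0], -0.8],
    [0.2, [0, 0, 0], -0.8],
    [0.2, [0, 0, 0], -0.8],
    [0.2, [0, 0, 0], -0.8],
    [0.2, [0, 0, 0], -0.8],
    [0.2, [0, 0, 0], -0.8],
    [0.2, [0, 0, 0], -0.8],
    [0.2, [0, 0, 0], -0.8],
    [0.2, [0, 0, 0], -0.8],
    [0.2, [0, 0, 0], -0.2],
    [0.2, [0, 0, 0], 0],
  ],
)

```text
time: 11.78
ee_pos: [0.5145, -0.0614, 0.2052]
orientation: [1.97, 2.447, -0.0]
force: [0.0, -0.4, -1.1]
width: 0.543
grasp_force: 43.3
```

```bash
python3 shot.py 4; python3 -c "
from h import *
from plant import telemetry
togo(telemetry.get_state(),(.5134,-.0604),12.5)"
```

```text
pos [ 0.5144 -0.0613  0.2053] F [-0.3  0.1 -1.3] w 0.542 z [ 0. -0. -1.] [ 0.04 -0.03 -0.  ] yawy 12.34 spin -0.03548193660525003
```

View pics/s4.png

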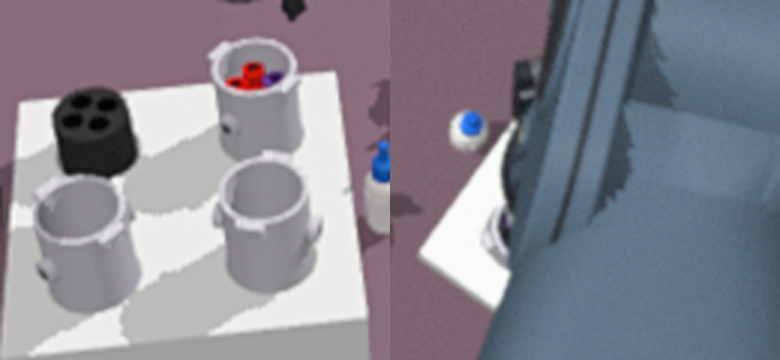

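The loaded bucket is in view at scene crop (255,70), with lugs at (220,55) and (290,80); the lid is above it, out of the crop. Descending to just above the rim.

Emit:
move_arm(
  rows=[
    [0.2, [0.04, -0.03, 0.4], -0.03],
    [0.2, [0, 0, 0.5], 0],
    [0.2, [0, 0, 0.5], 0],
    [0.2, [0, 0, 0.4], 0],
    [0.2, [0, 0, 0.3], 0],
    [0.2, [0, 0, 0.2], 0],
    [0.2, [0, 0, 0.1], 0],
    [0.2, [0, 0, 0], 0],
    [0.2, [0, 0, 0], 0],
  ],
)

```text
time: 13.0
ee_pos: [0.5137, -0.0605, 0.1458]
orientation: [1.966, 2.45, 0.001]
force: [0.9, -0.6, -1.1]
width: 0.547
grasp_force: 43.3
```

Run:
```python
from h import *
import cv2
from plant import telemetry,imaging
togo(telemetry.get_state(),(.5134,-.0605),12.5)
d=imaging.snapshot("scene");np.savez("scene5",**d)
cv2.imwrite("pics/s5.png",cv2.resize(d["img"][170:270,150:270,::-1],None,fx=6,fy=6,interpolation=cv2.INTER_CUBIC))
```

```text
pos [ 0.5137 -0.0605  0.1458] F [ 0.9 -0.6 -1.1] w 0.547 z [ 0.001 -0.    -1.   ] [ 0.   -0.01 -0.  ] yawy 12.51 spin 0.003062974409009851
```

View pics/s5.png

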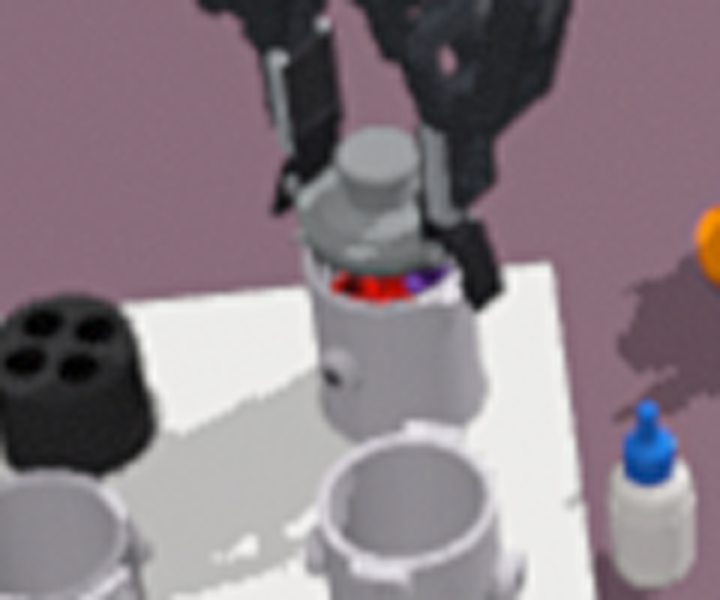

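The lid hangs level with its knob at crop (378,152). The near hook at (480,270) lines up outside the loaded bucket's lug. I'll check the axis alignment with a ray.

Run:
```python
from h import *
S=dict(np.load("scene5.npz"))
c=lambda x,y:(150+(x+.5)/6-.5,170+(y+.5)/6-.5)
print(plane(S,c(378,152),.1435))
# disc outline extremes left/right ~ (300,~200),(~447,..)
print([np.round((proj(S,np.array([.5134,-.0605,z]))-(150,170))*6) for z in(.1435,.103)])
```

```text
[ 0.51441852 -0.05997815  0.1435    ]
[array([372., 149.]), array([384., 251.])]
```

Emit:
move_arm(
  rows=[
    [0.2, [0, 0, 0.1], 0],
    [0.2, [0, 0, 0.1], 0],
    [0.2, [0, 0, 0.1], 0],
    [0.2, [0, 0, 0.08], 0],
    [0.2, [0, 0, 0.08], 0],
    [0.2, [0, 0, 0], 0],
    [0.2, [0, 0, 0], 0],
  ],
)

```text
time: 13.92
ee_pos: [0.5134, -0.0604, 0.1339]
orientation: [1.966, 2.45, 0.0]
force: [-0.2, -0.3, -1.3]
width: 0.546
grasp_force: 43.3
```

Emit:
move_arm(
  rows=[
    [0.2, [0, 0, 0.04], 0],
    [0.2, [0, 0, 0.04], 0],
    [0.2, [0, 0, 0], 0],
  ],
)

```text
time: 14.3
ee_pos: [0.5136, -0.0605, 0.1325]
orientation: [1.966, 2.45, 0.0]
force: [-1.2, -0.1, 2.3]
width: 0.542
grasp_force: 43.4
```

Seal contact, with the force now rising.

Emit:
move_arm(
  rows=[
    [0.2, [0, 0, 0.04], 0],
    [0.2, [0, 0, 0], 0],
  ],
)

```text
time: 14.55
ee_pos: [0.5137, -0.0605, 0.1315]
orientation: [1.965, 2.45, 0.001]
force: [-1.3, -0.1, 4.3]
width: 0.542
grasp_force: 43.6
```

Emit:
move_arm(
  rows=[
    [0.2, [0, 0, 0.03], 0],
    [0.2, [0, 0, 0], 0],
  ],
)

```text
time: 14.8
ee_pos: [0.5137, -0.0605, 0.131]
orientation: [1.965, 2.449, 0.001]
force: [-2.4, 0.4, 6.3]
width: 0.55
grasp_force: 43.6
```

Emit:
move_arm(
  rows=[
    [0.2, [0, 0, 0.04], 0],
    [0.2, [0, 0, 0], 0],
    [0.2, [0, 0, 0], 0],
  ],
)

```text
time: 15.18
ee_pos: [0.5138, -0.0605, 0.1304]
orientation: [1.965, 2.449, 0.001]
force: [-3.0, -0.3, 7.9]
width: 0.546
grasp_force: 43.7
```

Emit:
move_arm(
  rows=[
    [0.2, [0, 0, 0.03], 0],
    [0.2, [0, 0, 0], 0],
  ],
)

```text
time: 15.42
ee_pos: [0.5139, -0.0606, 0.1299]
orientation: [1.965, 2.449, 0.001]
force: [-1.8, 0.3, 8.3]
width: 0.545
grasp_force: 43.7
```

Emit:
move_arm(
  rows=[
    [0.2, [0, 0, 0.04], 0],
    [0.2, [0, 0, 0], 0],
    [0.2, [0, 0, 0], 0],
  ],
)

```text
time: 15.8
ee_pos: [0.514, -0.0606, 0.1296]
orientation: [1.965, 2.448, 0.001]
force: [-4.0, 0.2, 11.8]
width: 0.547
grasp_force: 43.8
```

Emit:
move_arm(
  rows=[
    [0.2, [0, 0, 0.04], 0],
    [0.2, [0, 0, 0], 0],
    [0.2, [0, 0, 0], 0],
  ],
)

```text
time: 16.18
ee_pos: [0.514, -0.0607, 0.1296]
orientation: [1.964, 2.448, 0.001]
force: [-4.8, 0.3, 14.3]
width: 0.547
grasp_force: 43.9
```

Position has stopped (0.1296) while force rises to 14 N, so the lid is seated. Releasing, with one more small press.

Emit:
move_arm(
  rows=[
    [0.2, [0, 0, 0.02], 0],
    [0.2, [0, 0, 0], 0],
    [-0.3, [0, 0, 0], 0],
    [-1, [0, 0, 0], 0],
    [-1, [0, 0, 0], 0],
    [-1, [0, 0, 0], 0],
  ],
)

```text
time: 16.92
ee_pos: [0.513, -0.0603, 0.125]
orientation: [-1.965, -2.449, 0.001]
force: [0.3, -0.4, 0.5]
width: 1.0
grasp_force: 0.0
```

Emit:
move_arm(
  rows=[
    [-1, [0, 0, -0.5], 0],
    [-1, [0, 0, -0.8], 0],
    [-1, [0, 0, -0.8], 0],
    [-1, [0, 0, -0.5], 0],
    [1, [0, 0, 0], 0],
    [1, [0, 0, 0], 0],
    [1, [0, 0, 0], 0],
    [1, [0, 0, 0], 0],
    [1, [0, 0, 0], 0],
    [1, [0, 0, 0], 0],
  ],
)

```text
time: 18.18
ee_pos: [0.5133, -0.0604, 0.1907]
orientation: [-1.966, -2.45, 0.0]
force: [0.4, -0.3, 0.1]
width: 0.002
grasp_force: 0.0
```

Run:
```python
from h import *
import cv2
from plant import telemetry,imaging
togo(telemetry.get_state(),(.5134,-.0605),12.5)
d=imaging.snapshot("scene");np.savez("scene6",**d)
cv2.imwrite("pics/s6.png",cv2.resize(d["img"][170:270,150:270,::-1],None,fx=6,fy=6,interpolation=cv2.INTER_CUBIC))
```

```text
pos [ 0.5133 -0.0604  0.1907] F [ 0.4 -0.3  0.1] w 0.002 z [-0.  0. -1.] [-0.01  0.   -0.  ] yawy 12.51 spin 0.003099933541139983
```

View pics/s6.png

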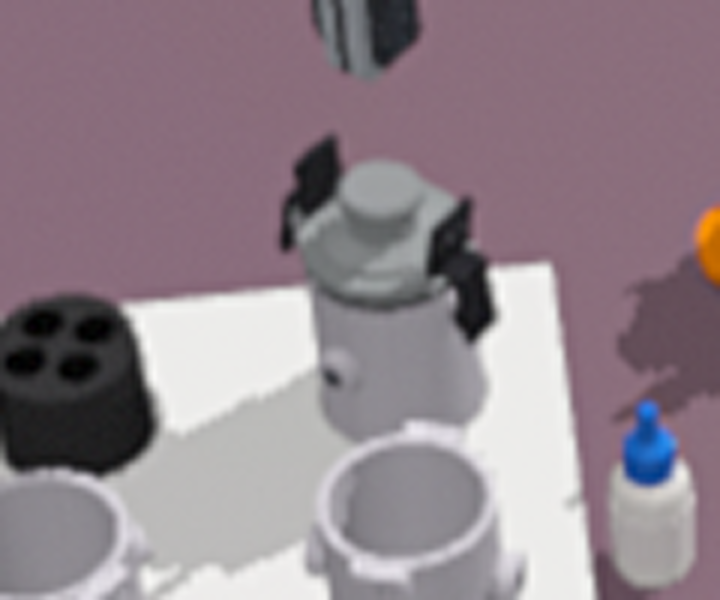

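The lid sits level on the loaded bucket, tabs at crop (320,175) and (460,240). To make sure both hooks snapped, I push the knob gently with shut fingers.

Emit:
move_arm(
  rows=[
    [1, [0, 0, 0.5], 0],
    [1, [0, 0, 0.5], 0],
    [1, [0, 0, 0.4], 0],
    [1, [0, 0, 0.2], 0],
    [1, [0, 0, 0.12], 0],
    [1, [0, 0, 0.04], 0],
    [1, [0, 0, 0.04], 0],
    [1, [0, 0, 0], 0],
  ],
)

```text
time: 19.23
ee_pos: [0.5136, -0.0604, 0.1461]
orientation: [1.966, 2.45, 0.0]
force: [0.9, 0.4, 0.2]
width: 0.002
grasp_force: 0.0
```

Emit:
move_arm(
  rows=[
    [1, [0, 0, 0.04], 0],
    [1, [0, 0, 0.04], 0],
    [1, [0, 0, 0], 0],
  ],
)

```text
time: 19.6
ee_pos: [0.5138, -0.0604, 0.1449]
orientation: [1.965, 2.449, 0.001]
force: [-0.8, 0.5, 4.8]
width: -0.004
grasp_force: 2.4
```

Emit:
move_arm(
  rows=[
    [1, [0, 0, 0.04], 0],
    [1, [0, 0, 0.04], 0],
    [1, [0, 0, 0], 0],
  ],
)

```text
time: 19.98
ee_pos: [0.5142, -0.0605, 0.1439]
orientation: [1.964, 2.448, 0.002]
force: [-1.7, 1.5, 7.6]
width: -0.003
grasp_force: 4.1
```

Emit:
move_arm(
  rows=[
    [1, [0, 0, 0.04], 0],
    [1, [0, 0, 0.04], 0],
    [1, [0, 0, 0], 0],
  ],
)

```text
time: 20.35
ee_pos: [0.5143, -0.0606, 0.1422]
orientation: [1.964, 2.448, 0.002]
force: [-2.4, 0.2, 9.1]
width: -0.002
grasp_force: 4.6
```

Emit:
move_arm(
  rows=[
    [1, [0, 0, 0.04], 0],
    [1, [0, 0, 0.04], 0],
    [1, [0, 0, 0], 0],
  ],
)

```text
time: 20.72
ee_pos: [0.5149, -0.0607, 0.1421]
orientation: [1.963, 2.446, 0.004]
force: [-3.8, 0.5, 16.2]
width: -0.001
grasp_force: 7.6
```

Emit:
move_arm(
  rows=[
    [1, [0, 0, 0.04], 0],
    [1, [0, 0, 0.04], 0],
    [1, [0, 0, 0], 0],
  ],
)

```text
time: 21.1
ee_pos: [0.5152, -0.0608, 0.1421]
orientation: [1.962, 2.445, 0.005]
force: [-5.9, 1.0, 22.5]
width: -0.001
grasp_force: 10.8
```

It gave 1.7 mm without added force, then met a hard stop at 0.1421, which looks like the snap. To confirm, I back off to 0.144, where unclipped it read about 7 N.

Emit:
move_arm(
  rows=[
    [1, [0, 0, -0.2], 0],
    [1, [0, 0, -0.12], 0],
    [1, [0, 0, 0], 0],
    [1, [0, 0, 0], 0],
  ],
)

```text
time: 21.6
ee_pos: [0.5132, -0.0603, 0.1432]
orientation: [-1.966, -2.45, 0.0]
force: [0.8, 0.1, 1.3]
width: -0.002
grasp_force: 0.5
```

Emit:
move_arm(
  rows=[
    [1, [0, 0, -0.5], 0],
    [1, [0, 0, -1], 0],
    [1, [0, 0, -1], 0],
    [1, [0, 0, -1], 0],
    [1, [0, 0, -1], 0],
    [1, [0, 0, -1], 0],
    [1, [0, 0, 0], 0],
    [1, [0, 0, 0], 0],
  ],
)

```text
time: 22.6
ee_pos: [0.5132, -0.0604, 0.2805]
orientation: [-1.966, -2.45, 0.001]
force: [-0.6, -0.4, -0.1]
width: 0.002
grasp_force: 0.0
```

Run:
```python
from h import *
import cv2
from plant import telemetry,imaging
togo(telemetry.get_state(),(.5134,-.0605),12.5)
d=imaging.snapshot("scene");np.savez("scene7",**d)
def tabs(D):
    m=(D["img"].max(2)<60).astype(np.uint8);k,l,st,c=cv2.connectedComponentsWithStats(m)
    return [(c[i].round(2).tolist(),st[i].tolist()) for i in range(1,k) if 190<c[i][0]<240 and 188<c[i][1]<230 and st[i][4]>5]
for f in("scene6","scene7"):print(f,tabs(dict(np.load(f+".npz"))))
# expected tab-top outer midpoints: rest (31 mm) and squeezed (23.5 mm)
r=np.radians(12.5);u=np.array([np.cos(r),np.sin(r),0]);v=np.array([-u[1],u[0],0])
for h in(.031,.0275,.0235):
  for e in(1,-1):print(h,e,[np.round(proj(d,np.array([.5134,-.0605,.131])+e*h*u+w*v),1).tolist() for w in(-.009,.009)])
```

```text
pos [ 0.5132 -0.0604  0.2805] F [-0.6 -0.4 -0.1] w 0.002 z [-0.001  0.    -1.   ] [-0.01  0.01 -0.  ] yawy 12.51 spin 0.0024691122971358765
scene6 [([202.16, 199.32], [197, 193, 10, 13, 63]), ([226.54, 215.1], [221, 204, 11, 23, 118]), ([197.43, 208.71], [197, 207, 2, 4, 7])]
scene7 [([201.23, 199.26], [197, 193, 9, 13, 74]), ([226.65, 216.34], [222, 206, 9, 21, 95])]
0.031 1 [[223.6, 209.7], [229.9, 203.8]]
0.031 -1 [[195.6, 196.6], [202.1, 191.0]]
0.0275 1 [[221.9, 208.9], [228.3, 203.0]]
0.0275 -1 [[197.1, 197.3], [203.6, 191.7]]
0.0235 1 [[220.1, 208.1], [226.4, 202.2]]
0.0235 -1 [[198.9, 198.2], [205.4, 192.5]]
```

Run:
```python
from h import *
# outer edge of each tab top: threshold crossing, mean over rows just below its top corner
for f in("scene6","scene7"):
    g=np.load(f+".npz")["img"].max(2)<60
    far=[int(np.argmax(g[r,190:212]))+190 for r in range(195,200)]
    near=[241-int(np.argmax(g[r,219:242][::-1])) for r in range(205,211)]
    print(f,"far tab outer x",far,"near tab outer x",near)
```

```text
scene6 far tab outer x [202, 201, 200, 199, 200] near tab outer x [227, 227, 227, 227, 227, 226]
scene7 far tab outer x [200, 198, 197, 198, 198] near tab outer x [241, 228, 228, 227, 227, 227]
```

Both tab tops moved outward by 1–2 px after the push, and the lid dropped about 3 mm and stayed down. Both hooks are in, so I hand in.

```bash
python3 -c "
from plant import arm
print(arm.job_done())"
```

```text
the job is handed in; nothing more can be done
None
```

The lid is off the empty bucket and, going by force and camera readings, clipped onto the loaded one with both hooks in. The job is handed in at about 23 s with the gripper clear of everything, but the system gave no verdict.

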